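Set the limb jig's stop screw to the setting block

TASK

On this bow-shop bench, set the limb jig's stop to the steel setting block that lies under it: take the T-handled driver that stands on a wide slotted foot, fit the foot right down over the upright tongue of the stop screw on top of the jig, and turn it clockwise until the brass sprung nose below has come down on the block and is pressed in about 3 mm, so that the block would just drag. Leave the driver standing on the screw and the block where it lies, and do not disturb the slim driver in its wooden stand or the bottle.

Things in the scene. Friction and masses are not known exactly. Their poses are not given: they have to be found in the camera images.
- driver_grip (a point): The right driver, loose, upright on the bench, 118 mm tall, 0.3 kg. Black T-bar 70 mm along x, 16 mm thick along y (grip across this), 26 mm high; stem 16 mm in diameter; dark steel box foot 56 x 38 x 28 mm (x, y, height), in its underside a slot 39 (x) by 17 mm (y), 22 mm deep. This point: centre of the T-bar, on the tool's axis, 105 mm above the foot's underside; z up.
- screw_head (a point): Top centre of the stop screw's tongue, 124 mm above the bench: 32 mm long (x), 10 mm thick (y), its top 5 mm only 26 x 5, standing 18 mm above a round collar on the fixed jig's arm. z up. Fitted, the driver's foot rests on the collar, T-bar along the tongue, driver_grip 87 mm above this point; about 0.2 rad of play either way. The head turns without rising or sinking.
- stop_screw (a joint): Angle of the stop screw, rad, growing clockwise from above, 0 to 2; starts at 0 to 0.4. Each rad lowers the stop under the arm by 10 mm. Turning takes about 0.25 N m; it stays where it is left. At 0 the nose hangs 9 mm above the block: it touches at about 0.9 rad and is pressed in 3 mm at about 1.2 rad.
- stop_nose (a joint): How far the brass nose (14 mm in diameter, straight below the screw) is pushed up into its dark steel plunger (22 mm in diameter) against a light spring of 1.2 N/mm, in m: 0 when hanging free with 12 mm showing, 0.009 when fully in. It moves straight up and down and does not turn.
- block_center (a point): Centre of the setting block: a plain loose steel block 70 x 30 x 25 mm (x, y, height), 0.38 kg, lying in the shallow channel of the jig's base plate (top of the plate 12 mm above the bench), under the nose. It is already in place.
- slim_driver: Bystander: a slim T-handled driver, 108 mm tall, fixed in a 60 x 60 x 35 mm wooden stand; thin 8 mm stem and no box foot. Origin at the centre of its underside.
- bottle: Bystander: a white bottle 44 mm in diameter, 85 mm tall. Origin at the centre of its underside.
Things that resemble listed ones, but are neither listed nor needed, are in the scene too. What is meant by the part that bears driver_grip is not red, and is the larger of those in its own colour.

How it is judged:
On the way, in this order (a step that is already met when the one before it is completed fails the run):
1. the driver is fitted right down over the screw's tongue (horizontal distance between driver_grip and screw_head below 0.015 m and z of driver_grip in the frame of screw_head below 0.095 m), for 0.1 s.
2. with the driver still fitted, the nose has been brought down on the block (value of joint stop_nose above 0.0006 m and horizontal distance between driver_grip and screw_head below 0.015 m and z of driver_grip in the frame of screw_head below 0.1 m), for 0.1 s.
At the end, for the whole second after the job is handed in: The brass nose bears on the setting block and is pressed in by more than 0.6 and less than 5.5 mm; the block is within 12 mm of where it lay; the driver stands on the screw, down on the collar (within 8 mm), within 15 mm of the screw's axis at the T-bar and tilted less than 0.2 rad (all of step 1 and value of joint stop_nose between 0.0006 and 0.0055 m and z of block_center in the frame of screw_head above -0.103 m and horizontal distance between block_center and screw_head below 0.03 m and distance of block_center from where it was at the start of the episode below 0.012 m and angle between driver_grip's own z axis and vertical below 0.2 rad); the robot touches nothing.
It fails at once if the slim driver is moved by more than 30 mm (distance of slim_driver from where it was at the start of the episode above 0.03 m).
It fails at once if the bottle is moved by more than 30 mm (distance of bottle from where it was at the start of the episode above 0.03 m).
It also fails if it takes over 38 s, if anything falls off the work surface, if the arm or the gripper's body presses on something with over 40 N, if the wrist force passes 120 N, or if a joint passes its speed limit or range.

ROBOT

A 6-joint arm with a two-finger parallel gripper is mounted at the origin on the work surface. World frame = base frame: x ahead of the robot, y to its left, z up, the work surface at z = 0. Lengths are in m, angles in rad, forces in N, time in s.
With the tool pointing down it reaches from about 0.35 to 0.85 m from the base axis. Payload 8.1 kg.
Tool frame: the origin (TCP) lies on the centre line of the jaws, within the pads' length; the fingertips stand robot.tip_extent ahead of it and the grasp point (between the pads) lies 11 mm behind it (robot.tip_extent is the distance from the TCP to the fingertips, in m); y points along the fingers, z is the direction in which the jaws open and shut, and the axes are right-handed (so a half turn about y gives the same grasp; the last joint's range is limited). The gripper opens to 93 mm and grips with 3 to 60 N. Pads are 15 mm wide; open, the fingers measure 128 mm over their backs; the gripper's body (75 mm by 188 mm) begins 65 mm behind the grasp point.
Start: joints at [-1.327, 0.13, 1.488, -0, 1.523, -0.085], TCP at [0.194, -0.568, 0.227] pointing down, gripper open.
Joint ranges: [-2.96, 2.96], [-0.89, 2.26], [0.02, 2.5], [-1.34, 4.48], [0, 2.73], [-2.66, 2.66]. Speed limits (rad/s): [2.39, 2.39, 2.79, 3.14, 3.14, 3.14].

INTERFACE

Orientations are given as a rotation vector (axis times angle).
In Python, from plant import monitor, optics, robot gives the robot as it stands.
- The arm moves only by the shell command python3 -m inch 'ROWS' [OPENING] [FORCE]. ROWS is JSON, a list that holds one entry, the list of rows, each a list of 6 numbers: the shift along the tool's x, y, z in mm, then the turn, a rotation vector about the tool's x, y, z in rad. A call has 1 to 8 rows; each row shifts and turns the commanded pose from where the row before left it, along the tool's axes as they then stand; what a row does not reach is not made up. A row lasts 1/8 s, in which the tool goes at most 62.5 mm and 10.7 degrees, less where a joint would pass 70% of its speed; a pose out of reach is approached as far as the arm can. A call is refused whole if a number of a shift passes 62.5 or a number of a turn 0.188, either way. A call with a gripper value outside its range is refused whole. OPENING is the finger opening in mm, from 0 to 93, set as the call begins (- or left out, the last holds). The fingers move at their own pace and stop on an object; FORCE is the grip in N (left out, the last holds). Time passes only in rows, so rows that do not move let the fingers close. It gives the time, the measured TCP pose, the force and the opening at its end, in the units of the state.
- monitor.read_state(): the state, without advancing time (a new reading comes with each control period).
- optics.read_camera(name): name is "side" or "top"; returns a dict with "image" (480x640x3 uint8, blue, green, red), "fx", "fy", "cx", "cy" (pixels), "k1" (the pictures are not rectified: a ray, as slopes to the right and down, at radius r is drawn at 1 + k1 r^2 times it, then the intrinsics apply), "rvec" (rotation vector, rad) and "tvec" (3), from world to camera coordinates, as OpenCV has them. Camera axes: x right, y down, z forward; pixel columns grow to the right and rows downward; lengths in m; the calibration is good to about 2 mm. A picture is of the moment at which its call begins. There is no depth.
- robot.close_job(): hands the job in, once; it reports no verdict.
The state is a dict: "t": time; "q": joint angles; "dq": joint speeds; "joint_torque": joint torques, N m; "tool_pos": TCP position; "orientation": TCP orientation; "force": force on the tool from outside, world axes, zero at the start; "wrist_torque": the same for the moment, N m; "opening": finger opening in m.
Only numpy, scipy, OpenCV 4.12 (cv2) and the standard library are available. Lean on these libraries where they do the work, as an engineer would, in place of code of your own. Each camera call takes 0.05 s, during which the arm holds its last target.

## Working session

There is one attempt and no reset: what is moved stays moved. The work goes in short steps, Python scripts to look and compute and a shell command to move; the robot and the scene stay as the last step left them, time stands still between calls to the robot, and variables do not carry over. Pictures are saved under pics/ and viewed, and the job is handed in when it is done.

```bash
mkdir -p pics; ls
python3 - <<'E'
from plant import monitor, optics, robot
import cv2
print(robot.tip_extent); s=monitor.read_state(); print({k:s[k] for k in ['t','tool_pos','orientation','opening','force']})
for n in ['side','top']:
    c=optics.read_camera(n); cv2.imwrite(f'pics/{n}0.png',c['image']); print({k:c[k] for k in c if k!='image'})
E
```

```text
pics
0.008
{'t': 0.0, 'tool_pos': array([ 0.19363959, -0.56732323,  0.22560786]), 'orientation': array([-0.33916533,  2.04532484, -2.04156564]), 'opening': 0.09268203471209285, 'force': array([-0.43063623, -0.74459915,  0.02857218])}
{'fx': 560.7544986665298, 'fy': 560.7544986665298, 'cx': 324.4433098767466, 'cy': 233.23160803394993, 'k1': -0.12050746634829947, 'rvec': array([ 0.21374856, -2.78463285,  1.23914258]), 'tvec': array([0.46542882, 0.1904279 , 0.78583351])}
{'fx': 496.9702317934633, 'fy': 496.9702317934633, 'cx': 329.2775123263647, 'cy': 234.06325852306045, 'k1': -0.021377018080066958, 'rvec': array([ 2.20679316, -1.99237218,  0.21807994]), 'tvec': array([-0.11127656,  0.48955908,  0.93532663])}
```

View pics/side0.png

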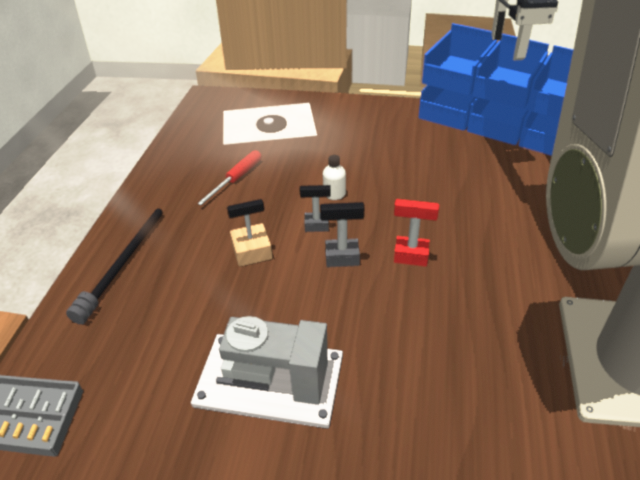

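View pics/top0.png

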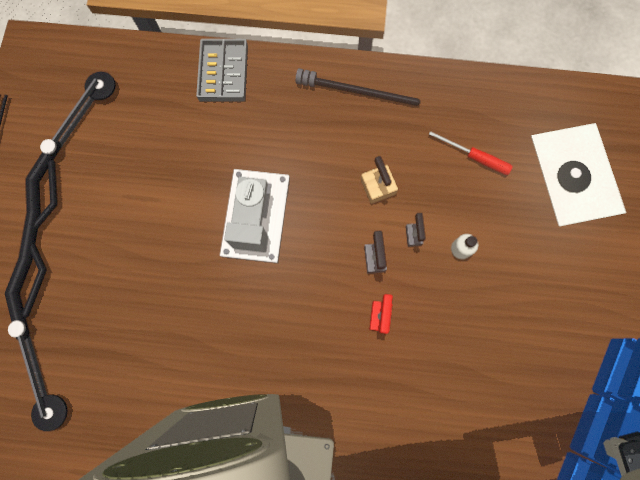

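```bash
cat > h.py <<'E'
import numpy as np, cv2
from plant import monitor, optics, robot
def cam(n):
    c=optics.read_camera(n); c['K']=np.array([[c['fx'],0,c['cx']],[0,c['fy'],c['cy']],[0,0,1.]]); c['d']=np.array([c['k1'],0,0,0.]); c['R']=cv2.Rodrigues(c['rvec'])[0]; return c
def ray(c,uv):
    p=cv2.undistortPoints(np.array([[uv]],float),c['K'],c['d'])[0,0]
    return -c['R'].T@c['tvec'], c['R'].T@np.array([p[0],p[1],1])
def onz(c,uv,z):
    o,d=ray(c,uv); return o+d*(z-o[2])/d[2]
def proj(c,P): return cv2.projectPoints(np.array(P,float).reshape(-1,3),c['rvec'],c['tvec'],c['K'],c['d'])[0].reshape(-1,2)
def tri(c1,u1,c2,u2):
    o1,d1=ray(c1,u1);o2,d2=ray(c2,u2)
    A=np.stack([d1,-d2],1);s=np.linalg.lstsq(A,o2-o1,rcond=None)[0]
    a=o1+d1*s[0];b=o2+d2*s[1]; return (a+b)/2,np.linalg.norm(a-b)
def crop(c,x,y,w,h,k,name):
    cv2.imwrite('pics/'+name,cv2.resize(c['image'][y:y+h,x:x+w],None,fx=k,fy=k,interpolation=cv2.INTER_CUBIC))
E
python3 - <<'E'
from h import *
s=cam('side');t=cam('top')
a=cv2.resize(s['image'][170:290,290:450],None,fx=5,fy=5,interpolation=cv2.INTER_CUBIC)
cv2.imwrite('pics/s1.png',a)
crop(t,350,200,80,60,10,'t1.png')
crop(s,190,305,160,120,5,'s2.png'); crop(t,215,165,80,100,6,'t2.png')
E
```

```text
(no output)
```

View pics/s1.png

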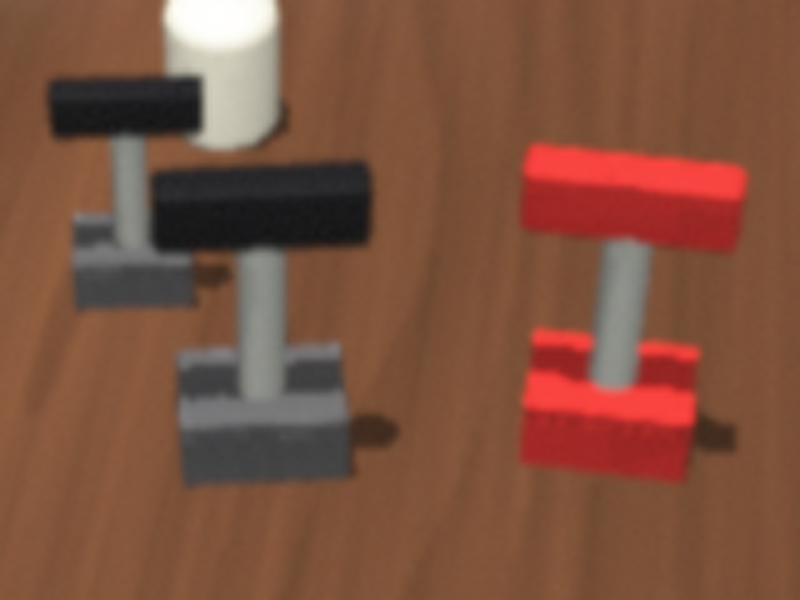

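View pics/t1.png

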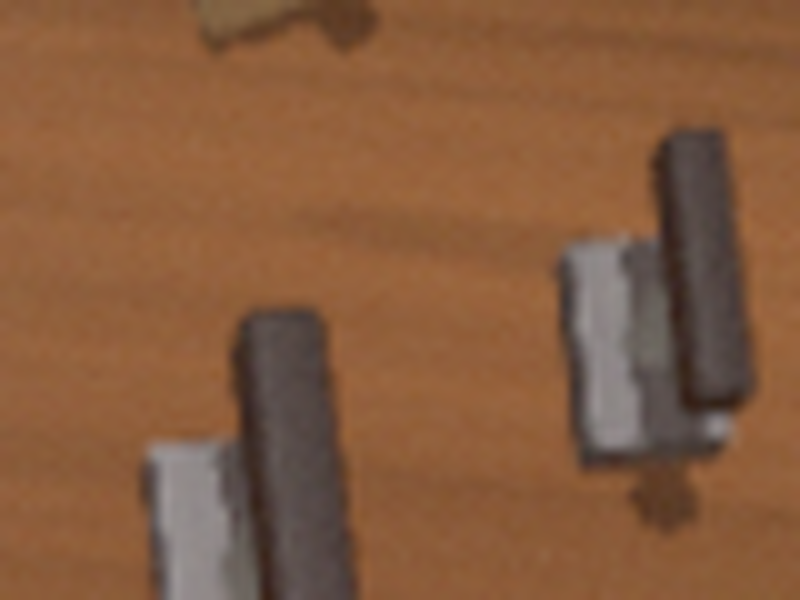

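View pics/s2.png

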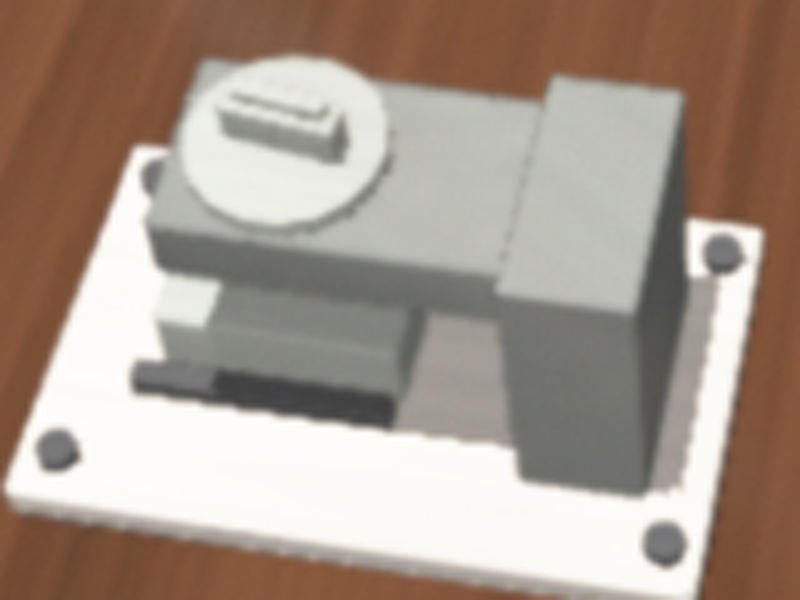

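View pics/t2.png

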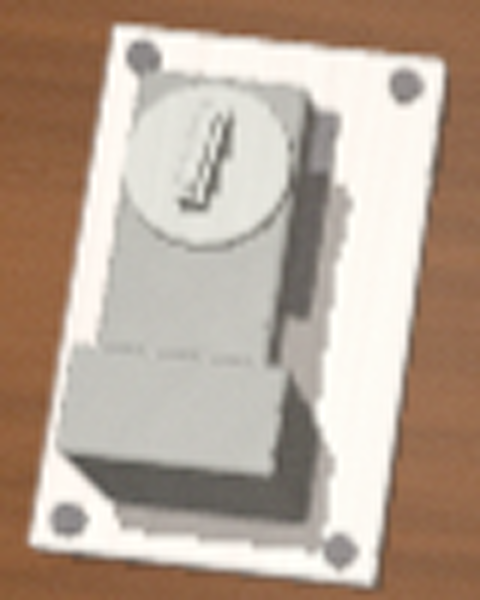

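The black T-drivers are at side (315,191), small with a foot, at (342,211), larger with a foot, and at (246,208), slim and in the stand. A red one is at (416,209). The larger black one at side (342,211), top (378,250), fits: it isn't red and is the larger of its colour. Next I measure its bar and the tongue.

Run:
```python
from h import *
s=cam('side');t=cam('top')
crop(t,360,225,30,55,14,'ta.png'); crop(s,315,195,56,75,10,'sa.png');
crop(t,232,172,40,40,15,'tb.png'); crop(s,220,312,54,44,14,'sb.png')
```

```text
(no output)
```

View pics/ta.png

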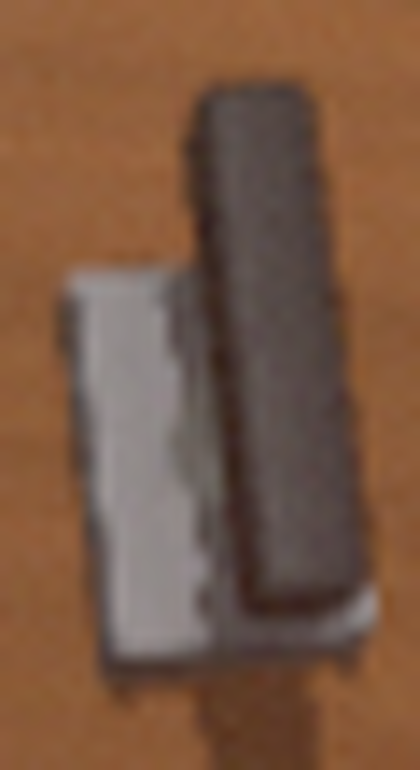

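View pics/sa.png

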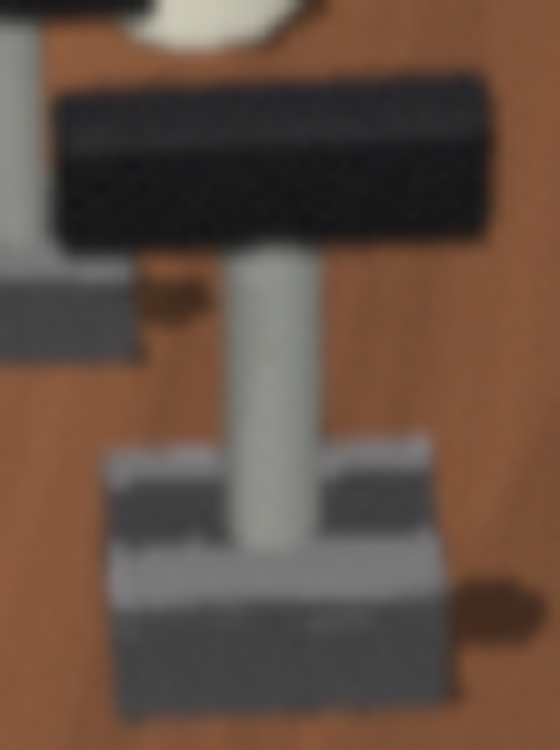

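View pics/tb.png

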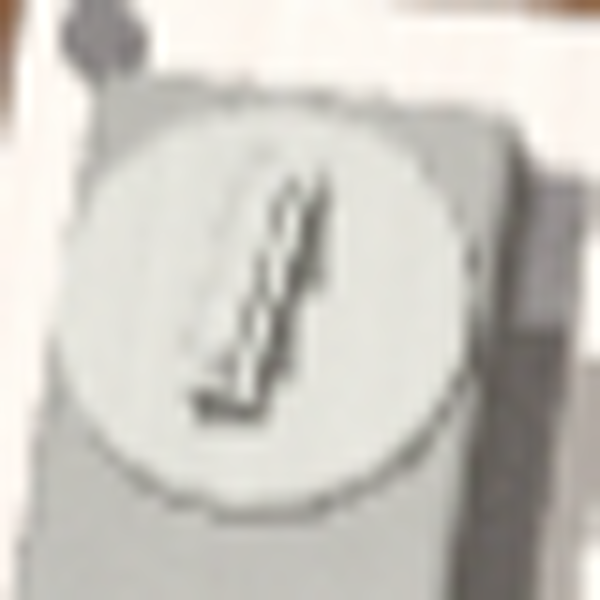

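View pics/sb.png

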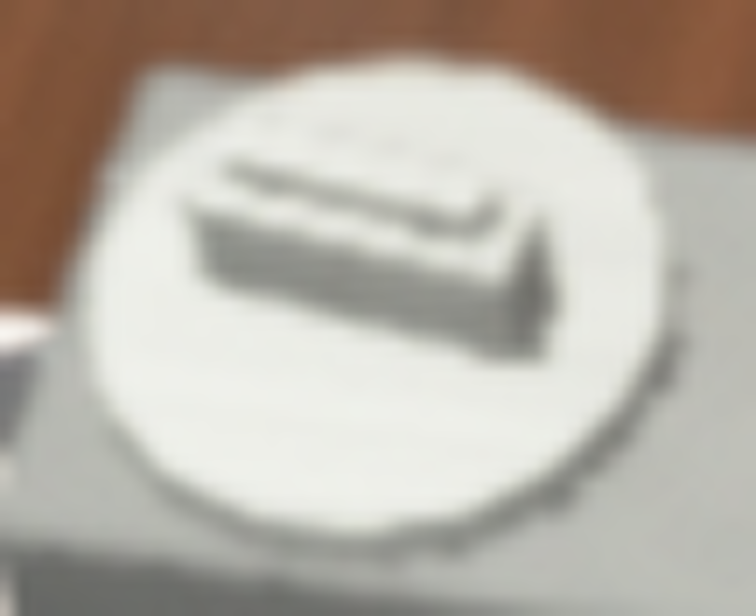

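```bash
cat > m.py <<'E'
from h import *
s=cam('side');t=cam('top')
f=lambda p,x,y,k:((p[0]+.5)/k-.5+x,(p[1]+.5)/k-.5+y)
def circ(P):
    P=np.array(P)[:,:2];A=np.c_[2*P,np.ones(len(P))];r=np.linalg.lstsq(A,(P**2).sum(1),rcond=None)[0];return r[:2],np.sqrt(r[2]+r[:2]@r[:2])
print('collar top',circ([onz(t,f(p,232,172,15),.106) for p in [(58,320),(475,290),(265,100),(430,190),(100,190),(260,505),(110,430),(420,440)]]))
print('collar side',circ([onz(s,f(p,220,312,14),.106) for p in [(92,320),(400,60),(660,270),(140,440),(350,525),(580,440),(620,130),(160,165)]]))
for nm,c,P,z,o in [('tongue low side',s,[(205,285),(500,360)],.106,(220,312,14)),('tongue up side',s,[(190,210),(500,275)],.119,(220,312,14)),('tongue right low top',t,[(325,185),(275,395)],.112,(232,172,15)),
  ('bar top',t,[(212,90),(310,90),(362,590),(255,600)],.118,(360,225,14)),('bar side',s,[(60,95),(485,75),(490,140),(75,150)],.118,(315,195,10)),
  ('foot base side',s,[(120,718),(455,700)],0,(315,195,10)),('foot top side',s,[(110,600),(445,590),(430,437),(105,460)],0.028,(315,195,10)),
  ('foot top top',t,[(70,275),(115,655),(375,600)],.028,(360,225,14))]:
    W=np.array([onz(c,f(p,*o),z) for p in P]); v=W[-1]-W[0] if len(P)<4 else (W[0]+W[3]-W[1]-W[2] if nm.split()[1]=='side' else W[0]+W[1]-W[2]-W[3])
    v2=W[1]-W[0] if len(P)<4 else v
    print(nm,W.round(4)[:,:2].tolist(),'mean',W.mean(0).round(4)[:2],'yaw',np.degrees(np.arctan2(v2[1],v2[0]))%180)
E
python3 m.py
```

```text
collar top (array([0.55389918, 0.09907961]), np.float64(0.02656971288174747))
collar side (array([0.55420818, 0.10039219]), np.float64(0.026663184721701417))
tongue low side [[0.5703, 0.1029], [0.5412, 0.1071]] mean [0.5557 0.105 ] yaw 171.8128373813405
tongue up side [[0.5695, 0.1044], [0.5397, 0.1073]] mean [0.5546 0.1058] yaw 174.43368294839837
tongue right low top [[0.5685, 0.0926], [0.5402, 0.0952]] mean [0.5543 0.0939] yaw 174.86662401783244
bar top [[0.4986, -0.1456], [0.5, -0.1586], [0.4338, -0.1707], [0.4311, -0.1568]] mean [ 0.4659 -0.1579] yaw 9.885755061959877
bar side [[0.5009, -0.155], [0.4349, -0.1692], [0.4323, -0.1532], [0.4963, -0.1419]] mean [ 0.4661 -0.1548] yaw 11.083675359361774
foot base side [[0.4903, -0.1344], [0.4346, -0.1467]] mean [ 0.4624 -0.1406] yaw 12.38291177804669
foot top side [[0.4914, -0.1341], [0.4366, -0.1443], [0.4435, -0.1814], [0.4977, -0.1679]] mean [ 0.4673 -0.1569] yaw 100.64816511123333
foot top top [[0.4903, -0.1337], [0.4355, -0.145], [0.4473, -0.1815]] mean [ 0.4577 -0.1534] yaw 11.610944528340355
```

```bash
cat > plan.py <<'E'
from h import *
import sys
from scipy.spatial.transform import Rotation as Ro
# usage: plan.py x y z(TCP) zaxis_yaw_deg
S=monitor.read_state();R=Ro.from_rotvec(S['orientation']).as_matrix();p=S['tool_pos']
print('t',round(S['t'],2),'p',p.round(4),'q',S['q'].round(3),'F',S['force'].round(1),'T',S['wrist_torque'].round(2),'op',round(S['opening']*1e3,1))
print('R',R.round(3).tolist())
zy=np.degrees(np.arctan2(R[1,2],R[0,2])); print('zaxis yaw',zy.round(2))
if len(sys.argv)>4:
    x,y,z,a=map(float,sys.argv[1:]); a=np.radians(a)
    zc=np.array([np.cos(a),np.sin(a),0]);yc=np.array([0,0,-1.]);xc=np.cross(yc,zc);G=np.stack([xc,yc,zc],1)
    rv=Ro.from_matrix(R.T@G).as_rotvec(); print('turn first (tool)',rv.round(4)); d=(np.array([x,y,z])-p)*1e3
    print('then shift in new tool axes',(G.T@d).round(1),' | in present axes',(R.T@d).round(1))
E
python3 plan.py 0.4665 -0.1565 0.2 101.2; python3 plan.py 0.4665 -0.1565 0.2 -78.8 | tail -2
python3 - <<'E'
from h import *
s=cam('side');t=cam('top')
for c,n,P in((t,'t',[(237.5,170),(289,174.5),(277,262),(221,257)]),(s,'s',[(217,337),(341,350.5),(329,421),(192,404)])):
    W=np.array([onz(c,p,.012)[:2] for p in P]);print(n,W.round(4).tolist())
E
```

```text
t 0.4 p [ 0.1937 -0.5678  0.2265] q [-1.327  0.13   1.488  0.     1.523 -0.085] F [-0.6  0.4  1.1] T [-0.   -0.01 -0.03] op 92.7
R [[-0.946, -0.0, 0.323], [-0.323, 0.0, -0.946], [-0.0, -1.0, -0.0]]
zaxis yaw -71.16
turn first (tool) [-1.0000e-04 -3.0083e+00 -4.0000e-04]
then shift in new tool axes [347.4  26.5 350.5]  | in present axes [-390.9   26.6 -301.2]
turn first (tool) [ 0.0003  0.1333 -0.    ]
then shift in new tool axes [-347.4   26.5 -350.5]  | in present axes [-390.9   26.6 -301.2]
t [[0.6269, 0.1495], [0.6281, 0.0387], [0.4382, 0.0407], [0.4367, 0.1566]]
s [[0.6261, 0.0467], [0.4402, 0.0432], [0.4396, 0.1575], [0.6264, 0.1619]]
```

```bash
python3 -m inch '[[[-48,0,-37,0,0,0],[-48,0,-37,0,0,0],[-48,0,-37,0,0,0],[-48,0,-37,0,0,0],[-48,0,-37,0,0,0],[-48,0,-37,0,0,0],[-48,0,-37,0,0,0],[-48,0,-37,0,0,0]]]' 50
python3 -m inch '[[[0,0,0,0,-0.18,0],[0,0,0,0,-0.18,0],[0,0,0,0,-0.18,0],[0,0,0,0,-0.18,0],[0,0,0,0,-0.18,0],[0,0,0,0,-0.18,0],[0,0,0,0,-0.18,0],[0,0,0,0,-0.18,0]]]'
python3 -m inch '[[[0,0,0,0,-0.18,0],[0,0,0,0,-0.18,0],[0,0,0,0,-0.18,0],[0,0,0,0,-0.18,0],[0,0,0,0,-0.18,0],[0,0,0,0,-0.18,0],[0,0,0,0,-0.18,0],[0,0,0,0,-0.18,0]]]'
python3 plan.py 0.4665 -0.1565 0.2 101.2
```

```text
t: 1.5
tool_pos: [0.4626, -0.162, 0.2271]
orientation: [-0.338, 2.042, -2.044]
force: [0.3, -0.2, -0.2]
opening: 0.0494
t: 2.5
tool_pos: [0.4617, -0.1637, 0.2268]
orientation: [-1.299, 1.057, -1.058]
force: [-0.5, -0.9, 0.1]
opening: 0.0497
t: 3.5
tool_pos: [0.4616, -0.1637, 0.2267]
orientation: [-1.57, -0.058, 0.057]
force: [0.8, 0.0, 0.1]
opening: 0.05
t 3.5 p [ 0.4616 -0.1637  0.2267] q [-0.446 -0.172  1.786  0.     1.527 -2.089] F [0.8 0.  0.1] T [ 0.07 -0.14  0.03] op 50.0
R [[0.997, 0.0, -0.073], [0.073, -0.0, 0.997], [0.0, -1.0, -0.0]]
zaxis yaw 94.19
turn first (tool) [ 1.000e-04 -1.223e-01  2.000e-04]
then shift in new tool axes [ 6.2 26.7  6.1]  | in present axes [ 5.4 26.7  6.8]
```

```bash
python3 -m inch '[[[0,0,0,0,-0.122,0],[6,26,6,0,0,0],[0,0,0,0,0,0]]]'
python3 plan.py 0.4665 -0.1565 0.094 101.2
python3 - <<'E'
from h import *
s=cam('side');t=cam('top')
crop(s,270,120,160,120,5,'s3.png'); crop(t,330,190,120,110,5,'t3.png')
E
```

```text
t: 3.88
tool_pos: [0.4652, -0.1559, 0.1988]
orientation: [-1.564, -0.146, 0.151]
force: [-0.2, -0.2, 0.1]
opening: 0.0502
t 3.88 p [ 0.4652 -0.1559  0.1988] q [-0.428 -0.151  1.819  0.     1.478 -2.188] F [-0.2 -0.2  0.1] T [ 0.1 -0.1  0. ] op 50.2
R [[0.982, -0.003, -0.188], [0.188, 0.002, 0.982], [-0.003, -1.0, 0.002]]
zaxis yaw 100.86
turn first (tool) [-0.0022 -0.0059 -0.003 ]
then shift in new tool axes [  1.1 104.8  -0.8]  | in present axes [  1.4 104.8  -1.1]
```

View pics/s3.png

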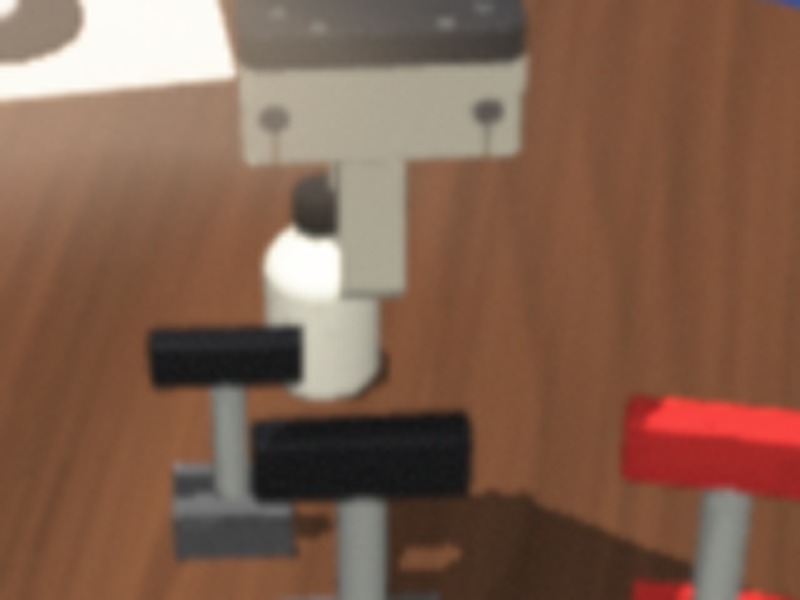

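View pics/t3.png

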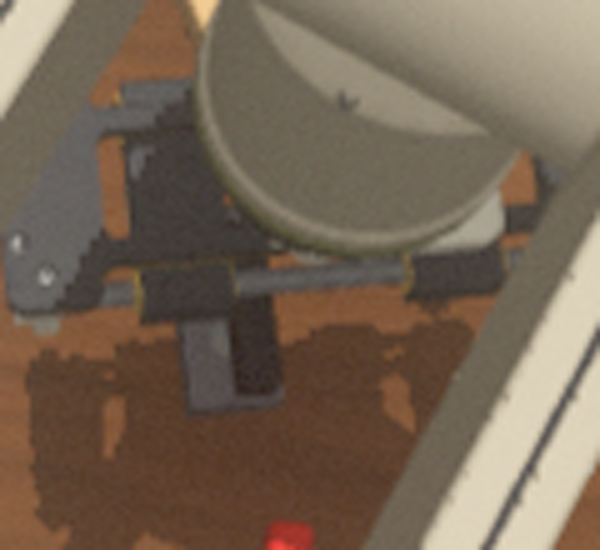

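The side crop shows the driver bar at (342,211) right below the fingers, with the bottle behind and clear. I descend and grip.

```bash
python3 -m inch '[[[1,50,-1,0,0,0],[0,35,0,0,0,0],[0,19,0,0,0,0],[0,0,0,0,0,0]]]'
python3 plan.py 0.4665 -0.1565 0.094 101.2
python3 - <<'E'
from h import *
s=cam('side')
crop(s,290,150,120,120,5,'s4.png')
E
```

```text
t: 4.47
tool_pos: [0.4668, -0.1574, 0.0961]
orientation: [-1.565, -0.147, 0.15]
force: [-0.3, 0.5, -0.1]
opening: 0.0498
t 4.47 p [ 0.4668 -0.1574  0.0961] q [-0.429 -0.055  1.923 -0.     1.275 -2.189] F [-0.3  0.5 -0.1] T [ 0.11 -0.14 -0.01] op 49.8
R [[0.982, -0.002, -0.188], [0.188, 0.001, 0.982], [-0.002, -1.0, 0.001]]
zaxis yaw 100.82
turn first (tool) [-0.0012 -0.0066 -0.0018]
then shift in new tool axes [-0.1  2.1  0.9]  | in present axes [-0.1  2.1  0.9]
```

View pics/s4.png

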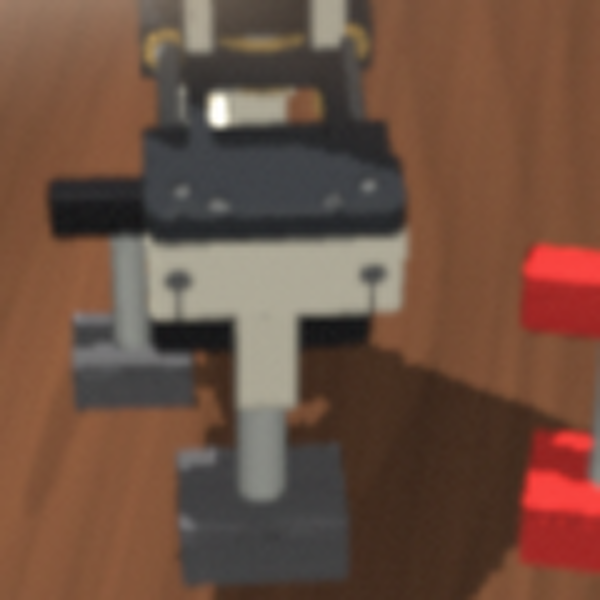

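Finger straddles the bar, centred on the stem (crop (262,400)). Closing and lifting.

```bash
python3 -m inch '[[[0,2,0,0,0,0],[0,0,0,0,0,0],[0,0,0,0,0,0],[0,0,0,0,0,0],[0,0,0,0,0,0],[0,0,0,0,0,0]]]' 0 60
python3 -m inch '[[[0,-10,0,0,0,0],[0,-30,0,0,0,0],[0,-50,0,0,0,0],[0,-50,0,0,0,0],[0,-50,0,0,0,0],[0,0,0,0,0,0]]]'
python3 plan.py 0.554 0.0998 0.28 84
```

```text
t: 5.28
tool_pos: [0.4677, -0.1575, 0.0949]
orientation: [-1.566, -0.149, 0.148]
force: [0.0, 0.6, 2.6]
opening: 0.0154
t: 6.02
tool_pos: [0.4694, -0.1584, 0.2899]
orientation: [-1.57, -0.154, 0.143]
force: [0.9, -0.2, -3.7]
opening: 0.0157
t 6.03 p [ 0.4694 -0.1584  0.2899] q [-0.429 -0.182  1.681 -0.     1.634 -2.189] F [ 0.9 -0.2 -3.7] T [ 0.07 -0.17  0.03] op 15.7
R [[0.982, 0.008, -0.188], [0.188, -0.004, 0.982], [0.007, -1.0, -0.005]]
zaxis yaw 100.84
turn first (tool) [0.0038 0.2939 0.0074]
then shift in new tool axes [ 57.1   9.9 265.6]  | in present axes [131.6   9.6 237.7]
```

```bash
python3 -m inch '[[[0,0,0,0.002,0.147,0.004],[0,0,0,0.002,0.147,0.003],[11,0,50,0,0,0],[11,0,54,0,0,0],[12,0,54,0,0,0],[12,0,54,0,0,0],[11,0,53,0,0,0],[0,0,0,0,0,0]]]'
python3 -m inch '[[[0,0,0,0,0,0],[0,0,0,0,0,0]]]'
python3 plan.py 0.554 0.0998 0.28 84
python3 - <<'E'
from h import *
s=cam('side');t=cam('top')
cv2.imwrite('pics/s5.png',s['image']);cv2.imwrite('pics/t5.png',t['image'])
E
```

```text
t: 7.02
tool_pos: [0.5512, 0.1037, 0.2823]
orientation: [-1.566, 0.088, -0.07]
force: [-1.0, -2.0, -3.0]
opening: 0.0157
t: 7.28
tool_pos: [0.5515, 0.099, 0.2843]
orientation: [-1.566, 0.09, -0.077]
force: [0.1, 0.4, -3.4]
opening: 0.0155
t 7.28 p [0.5515 0.099  0.2843] q [ 0.084  0.014  1.507  0.004  1.63  -1.381] F [ 0.1  0.4 -3.4] T [-0.03 -0.14 -0.  ] op 15.5
R [[0.994, -0.008, 0.106], [-0.106, 0.003, 0.994], [-0.009, -1.0, 0.002]]
zaxis yaw 83.92
turn first (tool) [-0.0023 -0.0014 -0.0086]
then shift in new tool axes [2.4 4.3 1.1]  | in present axes [2.4 4.2 1.1]
```

View pics/s5.png

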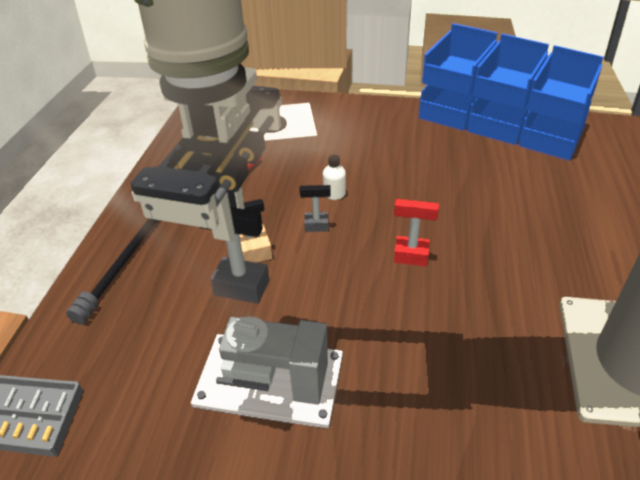

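View pics/t5.png

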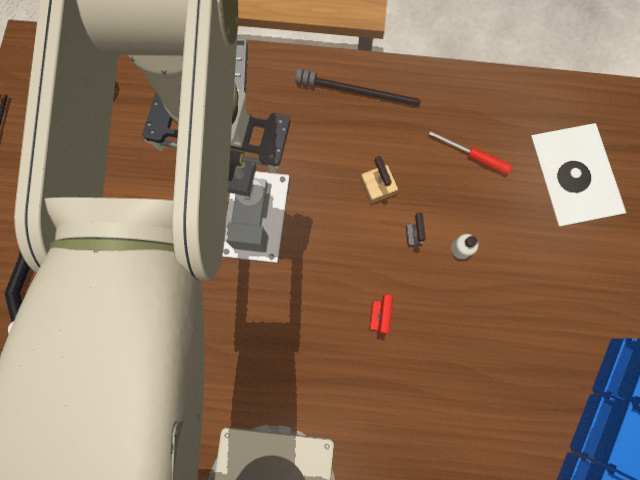

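```bash
cat > v.py <<'E'
from h import *
import sys
x,y,w,h,k,nm=sys.argv[1:7]
s=cam('side')
p=monitor.read_state()['tool_pos']
im=s['image'].copy()
print('TCP',p.round(4))
for dz in (.010,-.03,-.066): print('expected axis px, z offset',dz,proj(s,p+[0,0,dz]).round(1))
s['image']=im; crop(s,*map(int,(x,y,w,h,k)),nm)
E
python3 v.py 195 180 90 120 5 s6.png
```

```text
TCP [0.5519 0.0991 0.285 ]
expected axis px, z offset 0.01 [[228.5 219.6]]
expected axis px, z offset -0.03 [[233.4 247.1]]
expected axis px, z offset -0.066 [[237.5 269.9]]
```

View pics/s6.png

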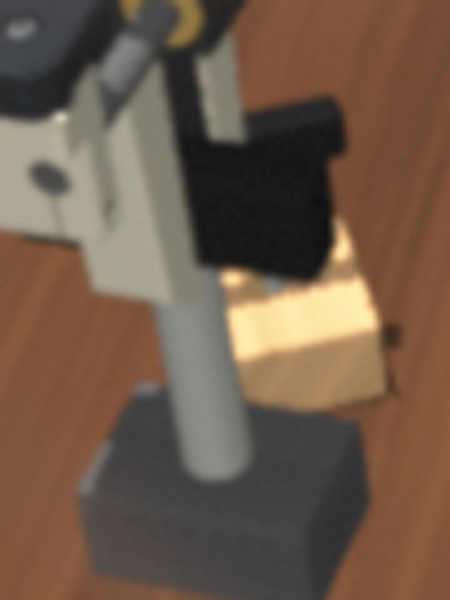

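```bash
python3 - <<'E'
from h import *
s=cam('side')
W=np.array([onz(s,((a+.5)/5-.5+195,(b+.5)/5-.5+180),.2175)[:2] for a,b in [(140,387),(82,492),(308,527),(358,425)]])
print(W.round(4).tolist(),W.mean(0)); v=W[0]+W[1]-W[2]-W[3];print(np.degrees(np.arctan2(v[1],v[0])))
v=W[1]+W[2]-W[0]-W[3];print(np.degrees(np.arctan2(v[1],v[0]))-90, np.linalg.norm(W[1]-W[2]),np.linalg.norm(W[1]-W[0]))
E
python3 plan.py 0.554 0.0998 0.24 84
```

```text
[[0.5759, 0.0796], [0.5791, 0.1146], [0.525, 0.1175], [0.5216, 0.0845]] [0.55040844 0.09903327]
-4.131471661667409
-5.577316328874872 0.054139102181441946 0.03515883936501178
t 7.47 p [0.552  0.0992 0.2851] q [ 0.084  0.013  1.505  0.004  1.63  -1.381] F [ 0.5  0.1 -3.8] T [-0.   -0.16  0.01] op 15.2
R [[0.994, -0.007, 0.106], [-0.106, 0.004, 0.994], [-0.007, -1.0, 0.003]]
zaxis yaw 83.91
turn first (tool) [-0.0028 -0.0015 -0.0072]
then shift in new tool axes [ 2.  45.1  0.8]  | in present axes [ 2.3 45.1  0.7]
```

```bash
python3 -m inch '[[[3,25,1,-0.003,0,-0.007],[0,25,0,0,0,0],[0,5,0,0,0,0],[0,0,0,0,0,0]]]'
python3 plan.py 0.554 0.0998 0.201 84
python3 v.py 195 240 110 110 5 s7.png
```

```text
t: 7.98
tool_pos: [0.5549, 0.1006, 0.2304]
orientation: [-1.569, 0.083, -0.082]
force: [0.0, 0.7, -2.4]
opening: 0.0154
t 7.97 p [0.5549 0.1006 0.2304] q [ 0.088  0.032  1.585 -0.     1.525 -1.377] F [ 0.   0.7 -2.4] T [ 0.01 -0.13  0.01] op 15.4
R [[0.994, -0.0, 0.105], [-0.105, -0.0, 0.994], [-0.0, -1.0, -0.0]]
zaxis yaw 83.97
turn first (tool) [ 0.0002 -0.0005 -0.0004]
then shift in new tool axes [-0.8 29.4 -0.9]  | in present axes [-0.8 29.4 -0.8]
TCP [0.5553 0.1007 0.2311]
expected axis px, z offset 0.01 [[231.6 256.8]]
expected axis px, z offset -0.03 [[236.2 281.3]]
expected axis px, z offset -0.066 [[240.1 301.7]]
```

View pics/s7.png

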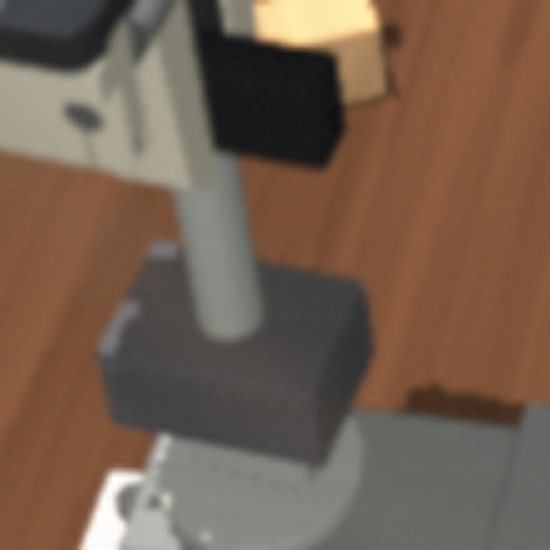

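Run:
```python
from h import *
s=cam('side')
g=lambda P,z:np.array([onz(s,((a+.5)/5-.5+195,(b+.5)/5-.5+240),z)[:2] for a,b in P])
W=g([(158,243),(103,352),(318,388),(365,288)],.1635);print('top',W.round(4).tolist(),W.mean(0))
W=g([(113,417),(318,468)],.1355);print('bot front',W.round(4).tolist(),W.mean(0)-[.019*.105,.019*.994])
```

```text
top [[0.5792, 0.0805], [0.5822, 0.1168], [0.5279, 0.1198], [0.5242, 0.0873]] [0.55336614 0.10109094]
bot front [[0.5849, 0.1145], [0.5303, 0.1221]] [0.55559232 0.09942136]
```

```bash
python3 -m inch '[[[0,8,0,0,0,0],[0,6,0,0,0,0],[0,0,0,0,0,0]]]'
python3 -m inch '[[[0,5,0,0,0,0],[0,0,0,0,0,0]]]'
python3 plan.py
```

```text
t: 8.45
tool_pos: [0.5543, 0.1008, 0.215]
orientation: [-1.57, 0.084, -0.081]
force: [-0.4, -0.4, -3.9]
opening: 0.0157
t: 8.7
tool_pos: [0.5546, 0.1008, 0.2104]
orientation: [-1.569, 0.083, -0.081]
force: [-0.0, 0.2, -4.0]
opening: 0.0152
t 8.7 p [0.5546 0.1008 0.2104] q [ 0.089  0.042  1.612 -0.     1.49  -1.377] F [-0.   0.2 -4. ] T [ 0.04 -0.15 -0.02] op 15.2
R [[0.995, -0.001, 0.105], [-0.105, -0.0, 0.995], [-0.001, -1.0, -0.0]]
zaxis yaw 84.0
```

Foot underside is about 9 mm below the tongue's top with no contact force. Continuing.

```bash
python3 -m inch '[[[0,5,0,0,0,0],[0,2,0,0,0,0],[0,0,0,0,0,0]]]'
python3 -m inch '[[[0,2,0,0,0,0],[0,1,0,0,0,0],[0,0,0,0,0,0]]]'
python3 v.py 195 240 110 110 5 s8.png
```

```text
t: 9.07
tool_pos: [0.5547, 0.1008, 0.2036]
orientation: [-1.569, 0.083, -0.081]
force: [0.0, 0.6, -3.3]
opening: 0.016
t: 9.45
tool_pos: [0.5549, 0.1009, 0.201]
orientation: [-1.569, 0.083, -0.082]
force: [0.9, -0.1, -4.8]
opening: 0.0159
TCP [0.5549 0.1009 0.201 ]
expected axis px, z offset 0.01 [[235.4 275.6]]
expected axis px, z offset -0.03 [[239.8 298.6]]
expected axis px, z offset -0.066 [[243.4 317.7]]
```

View pics/s8.png

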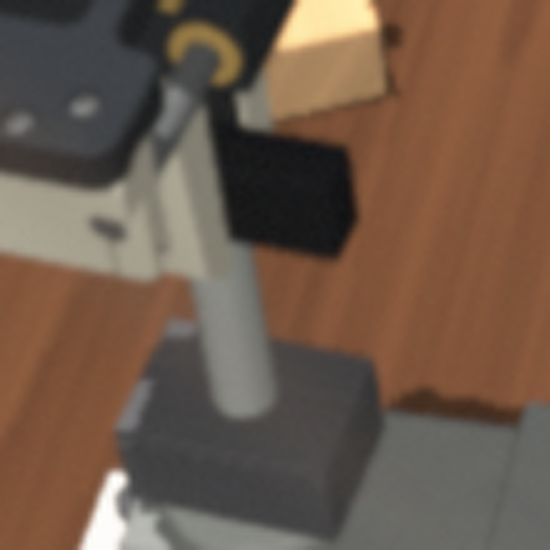

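```bash
python3 -m inch '[[[0,1,0,0,0,0],[0,0,0,0,0,0]]]'; python3 plan.py|head -1
```

```text
t: 9.75
tool_pos: [0.5551, 0.1009, 0.2009]
orientation: [-1.569, 0.082, -0.083]
force: [-3.8, 0.0, 4.0]
opening: 0.0156
t 9.75 p [0.5551 0.1009 0.2009] q [ 0.089  0.047  1.624 -0.     1.471 -1.377] F [-3.8  0.   4. ] T [-0.03  0.54 -0.04] op 15.6
```

```bash
python3 -m inch '[[[0,-0.5,0,0,0.1,0],[0,0,0,0,0.1,0],[0,0,0,0,0,0]]]'; python3 plan.py|grep -v R
python3 -m inch '[[[0,0,0,0,0.1,0],[0,0,0,0,0.1,0],[0,0,0,0,0.1,0],[0,0,0,0,0,0]]]'; python3 plan.py|grep -v R
```

```text
t: 10.12
tool_pos: [0.5553, 0.1005, 0.2009]
orientation: [-1.558, 0.238, -0.24]
force: [1.2, -1.3, 1.8]
opening: 0.016
t 10.12 p [0.5553 0.1005 0.2009] q [ 8.900e-02  4.700e-02  1.624e+00 -1.000e-03  1.470e+00 -1.178e+00] F [ 1.2 -1.3  1.8] T [-0.48 -0.15  0.02] op 16.0
zaxis yaw 72.56
t: 10.62
tool_pos: [0.5551, 0.1002, 0.2009]
orientation: [-1.52, 0.471, -0.472]
force: [-1.7, -5.1, 3.3]
opening: 0.0157
t 10.62 p [0.5551 0.1002 0.2009] q [ 8.800e-02  4.700e-02  1.624e+00 -1.000e-03  1.471e+00 -8.800e-01] F [-1.7 -5.1  3.3] T [-1.18  0.22  0.01] op 15.7
zaxis yaw 55.49
```

```bash
python3 v.py 185 220 120 120 5 s9.png
```

```text
TCP [0.5551 0.1002 0.2009]
expected axis px, z offset 0.01 [[235.4 275.2]]
expected axis px, z offset -0.03 [[239.7 298.2]]
expected axis px, z offset -0.066 [[243.4 317.3]]
```

View pics/s9.png

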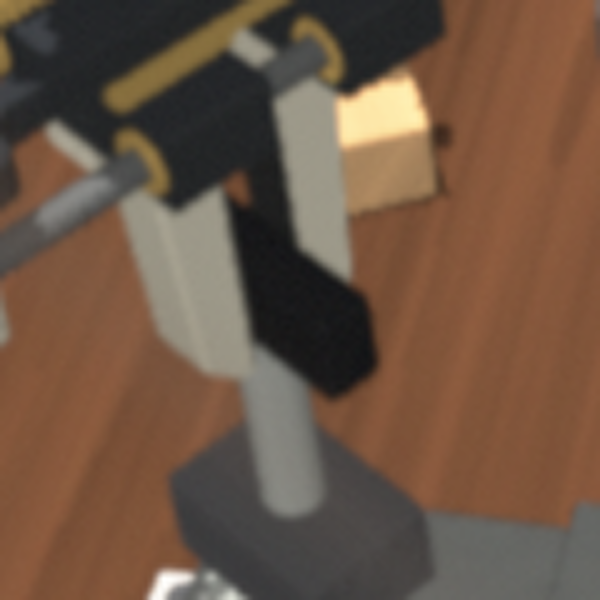

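```bash
python3 -m inch '[[[0,0,0,0,0.1,0],[0,0,0,0,0.1,0],[0,0,0,0,0.1,0]]]'; python3 plan.py|grep -v R
python3 -m inch '[[[0,0,0,0,0.1,0],[0,0,0,0,0.1,0],[0,0,0,0,0.1,0]]]'; python3 plan.py|grep -v R
python3 v.py 185 220 120 120 5 s10.png
python3 - <<'E'
from h import *
s=cam('side');crop(s,190,300,160,120,5,'s10b.png')
E
```

```text
t: 11.05
tool_pos: [0.5547, 0.1001, 0.2009]
orientation: [-1.455, 0.706, -0.706]
force: [-3.0, -5.9, 6.1]
opening: 0.0154
t 11.05 p [0.5547 0.1001 0.2009] q [ 8.900e-02  4.700e-02  1.624e+00 -1.000e-03  1.472e+00 -5.780e-01] F [-3.  -5.9  6.1] T [-1.44  0.85  0.47] op 15.4
zaxis yaw 38.19
t: 11.42
tool_pos: [0.5544, 0.1001, 0.2009]
orientation: [-1.363, 0.936, -0.935]
force: [-5.5, -6.4, 8.2]
opening: 0.0156
t 11.43 p [0.5544 0.1001 0.2009] q [ 8.800e-02  4.600e-02  1.624e+00 -1.000e-03  1.473e+00 -2.780e-01] F [-5.5 -6.4  8.2] T [-1.43  1.25  0.47] op 15.6
zaxis yaw 21.0
TCP [0.5543 0.1001 0.201 ]
expected axis px, z offset 0.01 [[236.1 275.2]]
expected axis px, z offset -0.03 [[240.4 298.1]]
expected axis px, z offset -0.066 [[244.  317.3]]
```

View pics/s10.png

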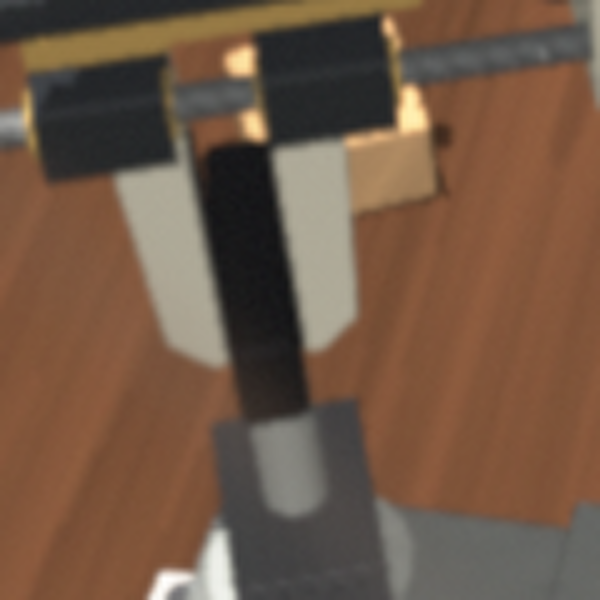

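View pics/s10b.png

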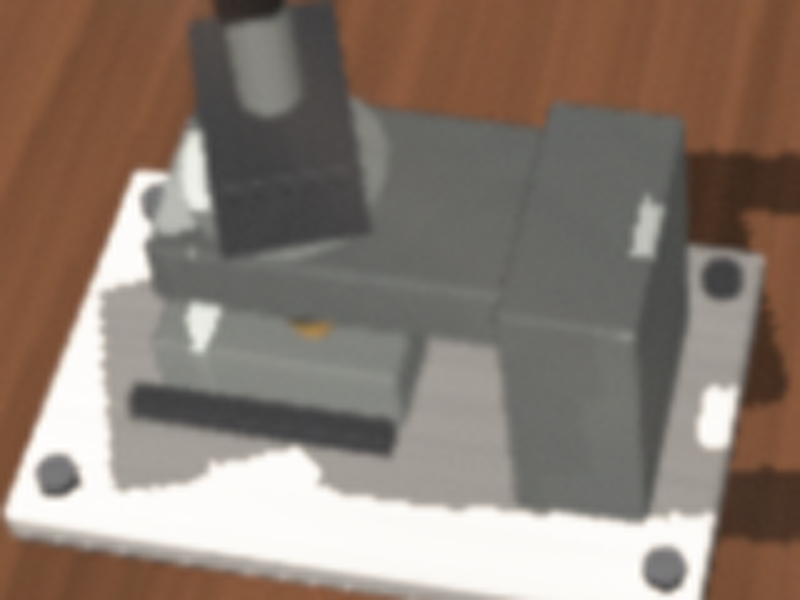

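Run:
```python
from h import *
s=cam('side')
for z in (.033,.035,.037,.040,.043): print(z,proj(s,[.5542,.1072,z]))
im=s['image'].astype(int);b,g,r=[im[...,i] for i in range(3)]
m=((r-b)>60); ys,xs=np.nonzero(m[355:380,235:270]);print('brass px',xs.min()+235,xs.max()+235,ys.min()+355,ys.max()+355,len(xs))
for y in range(360,370): print(y,(r-b)[y,244:262])
```

```text
0.033 [[251.79646841 368.90307218]]
0.035 [[251.63068094 368.06368549]]
0.037 [[251.46432586 367.22111963]]
0.04 [[251.21372321 365.95127382]]
0.043 [[250.96182858 364.67418172]]
brass px 250 254 365 366 9
360 [3 3 3 2 1 2 2 3 2 3 2 2 2 3 2 3 2 3]
361 [3 3 1 3 3 2 2 2 3 2 2 2 2 3 2 2 2 3]
362 [3 3 3 3 2 2 2 2 3 3 2 3 3 2 3 2 2 3]
363 [ 3  2  4  6  9  8  7  7  8  9 11  9  5  2  3  3  2  3]
364 [ 3  4  5 11 23 32 32 33 36 38 37 31 18  7  4  2  3  3]
365 [ 4  3  6 12 27 47 61 68 72 74 69 54 27 10  4  4  3  3]
366 [ 4  5  4  7 17 35 56 72 79 78 64 42 18  8  4  4  4  4]
367 [ 4  3  3  5  7 14 28 43 48 46 33 19  9  4  3  3  4  4]
368 [ 4  4  4  5  4  5  8 13 13 14 11  6  4  5  4  4  3  3]
369 [5 4 3 4 2 4 3 4 4 4 4 5 4 4 5 5 3 3]
```

```bash
cat > br.py <<'E'
from h import *
s=cam('side');im=s['image'].astype(int);D=im[...,2]-im[...,0]
for y in range(363,371): print(y,D[y,246:258])
E
python3 -m inch '[[[0,0,0,0,0.1,0],[0,0,0,0,0,0]]]'; python3 plan.py|grep -v R; python3 br.py
python3 -m inch '[[[0,0,0,0,0.1,0],[0,0,0,0,0,0]]]'; python3 plan.py|grep -v R; python3 br.py
```

```text
t: 11.82
tool_pos: [0.5543, 0.1, 0.201]
orientation: [-1.327, 1.01, -1.009]
force: [-6.0, -7.1, 8.1]
opening: 0.0157
t 11.82 p [0.5543 0.1    0.201 ] q [ 8.800e-02  4.600e-02  1.624e+00 -1.000e-03  1.473e+00 -1.800e-01] F [-6.  -7.1  8.1] T [-1.47  1.37  0.31] op 15.7
zaxis yaw 15.37
363 [2 2 4 3 3 3 4 5 8 8 6 4]
364 [ 3  6 10 15 17 20 23 27 32 29 18  8]
365 [ 4  8 17 33 47 56 62 63 64 52 28 10]
366 [ 5  6 14 33 53 69 77 74 63 41 19  7]
367 [ 4  4  7 15 28 41 49 45 34 18  8  4]
368 [ 4  3  4  5  9 11 14 13 10  6  4  4]
369 [4 3 4 3 3 4 4 5 4 4 5 4]
370 [4 4 4 4 3 3 3 3 3 3 4 5]
t: 12.12
tool_pos: [0.5541, 0.1, 0.201]
orientation: [-1.287, 1.085, -1.084]
force: [-5.7, -6.8, 7.5]
opening: 0.016
t 12.12 p [0.5541 0.1    0.201 ] q [ 8.800e-02  4.600e-02  1.624e+00 -1.000e-03  1.473e+00 -8.000e-02] F [-5.7 -6.8  7.5] T [-1.49  1.49  0.33] op 16.0
zaxis yaw 9.64
363 [1 1 2 2 2 2 3 2 4 6 5 3]
364 [ 2  2  3  8 10 11 12 13 18 22 16  7]
365 [ 4  5 11 24 36 43 46 47 51 43 25  9]
366 [ 4  5 13 26 45 59 66 67 59 38 17  7]
367 [ 4  5  7 14 25 39 45 43 32 18  8  5]
368 [ 4  3  4  5  9 13 14 14  9  6  5  4]
369 [4 4 4 5 4 4 4 5 5 5 3 4]
370 [4 5 4 3 3 4 3 3 3 4 4 4]
```

Run:
```python
from h import *
s=cam('side')
print('nose', proj(s,[.5542,.1072,.037]))
for e in range(0,7): print(e,proj(s,[.5542,.1112,.049-e*.001]))
```

```text
nose [[251.46432586 367.22111963]]
0 [[249.70324293 364.53544369]]
1 [[249.78929404 364.96602739]]
2 [[249.87519631 365.39578661]]
3 [[249.9609501  365.82472349]]
4 [[250.04655575 366.2528402 ]]
5 [[250.13201361 366.68013885]]
6 [[250.21732402 367.1066216 ]]
```

The nose's lower edge stayed at row 367 over the last two 0.1 rad steps. Meanwhile the visible brass shrank by about 1 mm per step, so the nose is on the block and being pressed in. By angle, θ ≈ 1.2. Releasing now.

```bash
python3 -m inch '[[[0,0,0,0,0,0],[0,0,0,0,0,0],[0,0,0,0,0,0],[0,0,0,0,0,0]]]' 40; python3 plan.py 
python3 -m inch '[[[0,-10,0,0,0,0],[0,-20,0,0,0,0],[0,-40,0,0,0,0],[0,-40,0,0,0,0],[0,-10,0,0,0,0],[0,0,0,0,0,0]]]'
python3 br.py
python3 - <<'E'
from h import *
s=cam('side');crop(s,190,230,160,190,3,'s11.png')
E
```

```text
t: 12.72
tool_pos: [0.5548, 0.1011, 0.2003]
orientation: [-1.284, 1.086, -1.085]
force: [-0.5, 0.5, -0.1]
opening: 0.0397
t 12.72 p [0.5548 0.1011 0.2003] q [ 0.089  0.047  1.624  0.     1.471 -0.077] F [-0.5  0.5 -0.1] T [ 0.   -0.1  -0.01] op 39.7
R [[0.166, -0.001, 0.986], [-0.986, 0.0, 0.166], [-0.0, -1.0, -0.001]]
zaxis yaw 9.55
t: 13.48
tool_pos: [0.5554, 0.1009, 0.3217]
orientation: [-1.282, 1.085, -1.087]
force: [-0.2, 0.7, 0.0]
opening: 0.0401
363 [3 1 1 2 2 3 1 3 4 6 5 3]
364 [ 2  2  5  8 10 11 11 13 18 21 17  8]
365 [ 4  4 12 25 36 43 45 47 51 43 25 11]
366 [ 4  6 13 26 43 59 67 65 58 40 18  7]
367 [ 4  4  7 13 25 39 46 44 33 18  9  5]
368 [ 3  4  4  5  9 12 15 13 10  5  5  4]
369 [4 4 4 3 4 4 5 5 3 3 4 4]
370 [4 4 4 4 3 3 3 3 4 4 5 4]
```

View pics/s11.png

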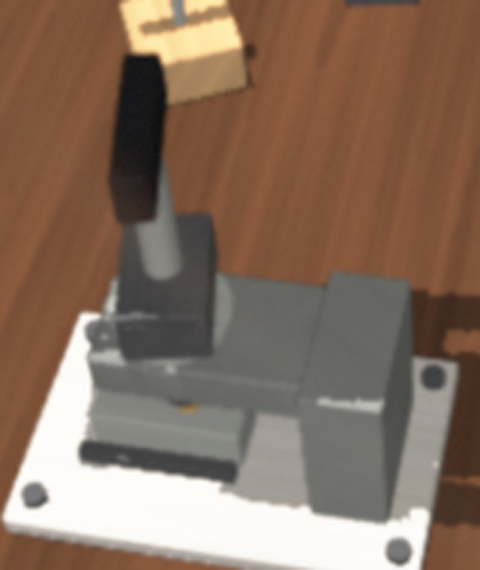

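```bash
python3 -m inch '[[[40,0,0,0,0,0],[50,0,0,0,0,0],[50,0,0,0,0,0],[50,0,0,0,0,0],[50,0,0,0,0,0],[0,0,0,0,0,0]]]'
python3 - <<'E'
from h import *
s=cam('side');t=cam('top');crop(s,220,240,60,115,5,'s12.png');crop(t,205,155,90,110,5,'t12.png')
E
```

```text
t: 14.32
tool_pos: [0.5936, -0.139, 0.3176]
orientation: [-1.284, 1.093, -1.087]
force: [-0.7, -0.2, -0.1]
opening: 0.0399
```

View pics/s12.png

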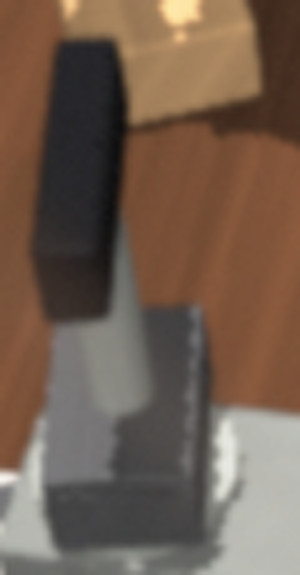

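View pics/t12.png

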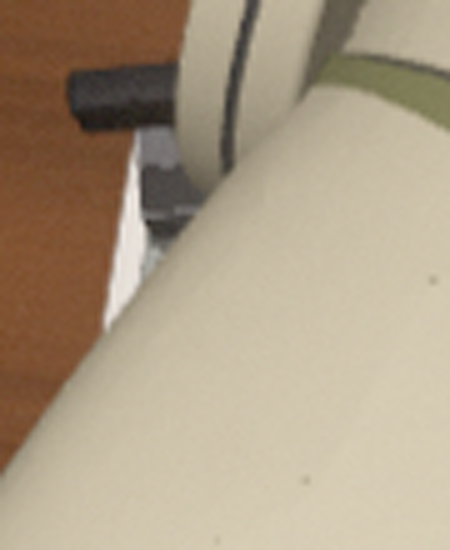

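Run:
```python
from h import *
s=cam('side')
g=lambda P,z:np.array([onz(s,((a+.5)/5-.5+220,(b+.5)/5-.5+240),z)[:2] for a,b in P])
for n,P,z in(('bar',[(60,42),(112,42),(107,253),(35,250)],.224),('foot',[(70,318),(200,307),(205,480),(45,485)],.134)):
    W=g(P,z);v=W[2]+W[3]-W[0]-W[1];print(n,W.round(4).tolist(),W.mean(0).round(4),np.degrees(np.arctan2(v[1],v[0])))
```

```text
bar [[0.5669, 0.0696], [0.5545, 0.0678], [0.5375, 0.1333], [0.5535, 0.1348]] [0.5531 0.1014] 103.08903032120638
foot [[0.5741, 0.0787], [0.5418, 0.0701], [0.527, 0.1241], [0.5653, 0.1316]] [0.552  0.1011] 102.46950459363666
```

```bash
python3 -c "
from plant import robot,monitor
print(robot.close_job()); print(monitor.read_state()['t'])"
```

```text
the job is handed in; nothing more can be done
None
the job is handed in; nothing more can be done
```

I gripped the larger black box-footed driver and fitted it right down over the tongue. I then turned it about 1.3 rad clockwise (about 0.2 of that was play), let go, moved the arm clear and handed the job in at about 14.5 s. No verdict was reported.

**What the last checks showed:**
- **Fit:** When it was fitted, the T-bar's centre was 87 mm above the screw head, so the foot was down on the collar. After release the driver stood upright, with the T-bar about 2 mm from the screw's axis.
- **Nose:** Its lower edge stopped moving down in the image while the plunger kept coming, so it is on the block. It did not change on release.
- **Depth:** By angle it is pressed in about 2.5–3 mm. The visible brass alone is coarser and gave a bit less, about 1–2 mm. Both are within the 0.6–5.5 mm allowed.
- **Bar angle:** After release the camera had the bar about 2.5° short of the turn I commanded, worth about 0.4 mm; the 2.5 mm end of the depth range allows for that.
- **Bystanders:** The arm never came near the slim driver or the bottle, and both looked in place in the pictures. I did not measure them again at the end, nor the block. My last top view was mostly blocked by the arm, so it was no cross-check.

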